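# Set up the board test jig with quarter-turn T-keys

### The arm

A 6-joint arm with a two-finger parallel gripper is mounted at the origin on the work surface. World frame = base frame: x ahead of the robot, y to its left, z up, the work surface at z = 0. Lengths are in m, angles in degrees, forces in N, time in s.
With the tool pointing down it reaches from about 0.25 to 0.8 m from the base axis. Payload 3.9 kg.
Tool frame: the origin (TCP) lies midway between the tips of the shut fingers; the grasp point (between the pads) lies 19 mm behind it; z points along the fingers, y is the line along which they close (so a half turn about z gives the same grasp; the last joint's range is limited). The gripper opens to 85 mm and grips with 20 to 120 N. Pads are 22 mm wide; open, the fingers measure 114 mm over their backs; the gripper's body (76 mm by 85 mm) begins 54 mm behind the grasp point. The pads swing forward as they close: fully open they stand 13 mm farther back than shut.
Start: joints at [-64.687, 14.897, -7.913, 67.191, 0, 90], TCP at [0.224, -0.475, 0.231] pointing down, gripper open.
Joint ranges: [-159.42, 159.42], [-47.68, 98.78], [-73.54, 78.23], [-108.79, 121.32], [-90, 84.71], [-180, 180]. Speed limits (degrees/s): [147.25, 147.25, 180, 180, 180, 180].

### API

Orientations are given as a 3x3 rotation matrix whose columns are the frame's x, y, z axes.
In Python, from rig import ctrl gives the robot as it stands.
- The arm moves only by the shell command python3 drive.py 'ROWS' [OPENING] [FORCE]. ROWS is a JSON list of rows, 1 to 20 of them, each of 4 numbers: dx, dy, dz in m, then a turn about the tool's z in degrees; each row is the pose to reach, as a shift and turn from the pose commanded when the command began, along the tool's axes at that moment; what a row does not reach only later rows make up. A row lasts 1/10 s, in which the tool goes at most 0.05 m and 8.59 degrees, less where a joint would pass 70% of its speed; a pose out of reach is approached as far as the arm can. OPENING is the opening from 0.0 (shut) to 1.0 (fully open), set as the command begins (- or left out keeps the last). The fingers move at their own pace and stop on an object; FORCE is the grip in N (left out, the last holds). Time passes only in rows, so rows that do not move let the fingers close. It prints the time, the measured TCP pose, the force, the opening and the grip force at its end.
- ctrl.state(): the state, without advancing time (a new reading comes with each control period).
- ctrl.capture(name): name is "side" or "top"; returns a dict with "img" (384x512x3 uint8, red, green, blue), "range_z" (384x512 float32, m along the optical axis (not along the pixel's ray), 0 where there is no reading), "vfov" (degrees; the focal length in pixels is half the picture's height over the tangent of half this angle, whatever the lens; pixels are square), "cx", "cy" (the principal point, pixels), "dist_coeffs" ([k1, k2, p1, p2, k3] as OpenCV has them; the pictures are not rectified), "rvec" (rotation vector, rad) and "tvec" (3), from world to camera coordinates, as OpenCV has them. Camera axes: x right, y down, z forward; pixel columns grow to the right and rows downward; lengths in m; the calibration is good to about 2 mm. A picture is of the moment at which its call begins.
- ctrl.close_job(): hands the job in; it is judged then, once.
The state is a dict: "clock": time; "joints": joint angles; "joint_velocities": joint speeds; "tau": joint torques, N m; "eef_pos": TCP position; "eef_rot": TCP orientation; "contact_force": force on the tool from outside, world axes, zero at the start; "wrist_torque": the same for the moment, N m; "width": opening from 0.0 (shut) to 1.0 (fully open); "grasp_force": force on a finger pad.
Only numpy, scipy, OpenCV 4.12 (cv2) and the standard library are available. Lean on these libraries where they do the work, as an engineer would, in place of code of your own. Each camera call takes 0.05 s, during which the arm holds its last target. There are 200 camera calls.

### The job

Set up the test jig: first clear every spare setting block off it, putting each one flat in the storage pocket of its own colour. Then lay the circuit board on the jig over the two locating pins and press it down firmly (about 10 newtons) so that it is flush. Then lock it with every T-key in the rack: pass each key's foot through a jig slot of its own until its flange rests on the board, and turn it a quarter turn; leave the other things on the bench where they are.

Things in the scene. Friction and masses are not known exactly. Their poses are not given: they have to be found in the camera images.
- jig: Fixed aluminium test jig: plate 136 (x) x 230 (y) x 6 mm on black end feet, top 36 mm above the bench, open beneath. Origin at bench level under its centre. Two 8 mm steel pins on the plate at x=0, y=+/-90 mm rise 14 mm above it, upper 6 mm tapered. Four through slots at x=+/-36, y=+/-55 mm. Spare blocks start on the plate. Same after a half turn: the board fits either way round.
- slot0 (a point): Centre of jig slot 0 at the plate's top surface (jig frame x=-36, y=-55 mm, z=36 mm); axes as the jig's: the slot's 28 mm length is along x, its 11 mm width along y.
- slot1 (a point): Centre of jig slot 1 at the plate's top surface (jig frame x=-36, y=55 mm, z=36 mm); axes as the jig's: the slot's 28 mm length is along x, its 11 mm width along y.
- slot2 (a point): Centre of jig slot 2 at the plate's top surface (jig frame x=36, y=-55 mm, z=36 mm); axes as the jig's: the slot's 28 mm length is along x, its 11 mm width along y.
- slot3 (a point): Centre of jig slot 3 at the plate's top surface (jig frame x=36, y=55 mm, z=36 mm); axes as the jig's: the slot's 28 mm length is along x, its 11 mm width along y.
- board: Loose green circuit board 120 (x) x 210 (y) x 5 mm, 0.2 kg, flat on the bench. Origin: centre of its underside. In its middle a dark finned heat sink 44 (x) x 30 (y) mm, top 29 mm above the origin: grip it across y; press on it. Two 12 mm square holes at x=0, y=+/-90 mm fit over the jig's pins; openings 32 (x) x 15 (y) mm at x=+/-36, y=+/-55 mm then lie over the jig's slots.
- key_rack: Fixed wooden rack 170 (x) x 60 (y) x 32 mm high; origin at the centre of its underside. T-keys stand in its three wells at x=-50, 0, +50 mm, flange on its top. A key turns freely either way in the jig, with 3 mm play under the plate; locked means the key's x is square to the jig's x (slot length).
- key1: T-key, 70 g; may be absent (2 or 3 are present). Origin: centre of its flange's underside (steel flange 34 mm diameter, 4 mm thick). Orange wing grip 28 (x) x 14 (y) mm, from 4 to 32 mm above the origin. Stem 7 mm diameter; T foot bar 24 (x) x 7 (y) mm, 14 to 20 mm below the origin, parallel to the wing. Half turns look alike. Flange on the seated board: origin 41 mm above the bench.
- key2: T-key, 70 g; may be absent (2 or 3 are present). Origin: centre of its flange's underside (steel flange 34 mm diameter, 4 mm thick). Orange wing grip 28 (x) x 14 (y) mm, from 4 to 32 mm above the origin. Stem 7 mm diameter; T foot bar 24 (x) x 7 (y) mm, 14 to 20 mm below the origin, parallel to the wing. Half turns look alike. Flange on the seated board: origin 41 mm above the bench.
- key3: T-key, 70 g; may be absent (2 or 3 are present). Origin: centre of its flange's underside (steel flange 34 mm diameter, 4 mm thick). Orange wing grip 28 (x) x 14 (y) mm, from 4 to 32 mm above the origin. Stem 7 mm diameter; T foot bar 24 (x) x 7 (y) mm, 14 to 20 mm below the origin, parallel to the wing. Half turns look alike. Flange on the seated board: origin 41 mm above the bench.
- block_red: Red plastic setting block 44 (x) x 28 (y) x 26 mm high, about 90 g; may be absent (two or three are present). Origin at the centre of its underside, z up; a dark dot marks its top.
- block_yellow: Yellow plastic setting block 44 (x) x 28 (y) x 26 mm high, about 90 g; may be absent (two or three are present). Origin at the centre of its underside, z up; a dark dot marks its top.
- block_blue: Blue plastic setting block 44 (x) x 28 (y) x 26 mm high, about 90 g; may be absent (two or three are present). Origin at the centre of its underside, z up; a dark dot marks its top.
- pocket_red: Red open storage pocket, fixed on a grey tray: outside 60 (x) x 44 (y) x 10 mm high, walls 4 mm, inside 52 x 36 mm. Origin at the centre of its underside, which is 4 mm above the bench; the floor is 4 mm above the origin. Holds the block of its colour, long side along x.
- pocket_yellow: Yellow open storage pocket, fixed on a grey tray: outside 60 (x) x 44 (y) x 10 mm high, walls 4 mm, inside 52 x 36 mm. Origin at the centre of its underside, which is 4 mm above the bench; the floor is 4 mm above the origin. Holds the block of its colour, long side along x.
- pocket_blue: Blue open storage pocket, fixed on a grey tray: outside 60 (x) x 44 (y) x 10 mm high, walls 4 mm, inside 52 x 36 mm. Origin at the centre of its underside, which is 4 mm above the bench; the floor is 4 mm above the origin. Holds the block of its colour, long side along x.
- multimeter: Bystander: red multimeter standing upright, 88 x 180 mm tall, origin at its foot. Leave it alone.
- swab_cup: Bystander: pale cup, 72 mm wide, 90 mm tall, origin at its foot. Leave it alone.
- flux_bottle: Bystander: small white bottle, 44 mm wide, 110 mm tall, origin at its foot. Leave it alone.
- mouse: Bystander: white computer mouse, 105 x 60 x 26 mm. Leave it alone.
- screwdriver: Bystander: blue-handled screwdriver, 150 mm long, lying in front of the jig. Leave it alone.
- tweezers: Bystander: steel tweezers, 120 mm long, lying on the bench. Leave them alone.
- parts_box: Bystander: wooden box of small parts, 100 x 140 x 50 mm. Leave it alone.

How it is judged:
By the outcome, as a careful person would: the job done as asked, in the order asked, and still so for the second after the job is handed in, with the robot touching nothing.
Of block_red, block_yellow, block_blue only 2 to 3 are there at a start; the rules pass over those that are not, and their reading is None.
Of key1, key2, key3 only 2 to 3 are there at a start; the rules pass over those that are not, and their reading is None.
At some moment in a run one of block_red, block_yellow, block_blue, board may be knocked a few centimetres aside while the robot is not near it.
It also fails if it takes over 210 s, if anything falls off the work surface, if the arm or the gripper's body presses on something with over 40 N, if the wrist force passes 120 N, or if a joint passes its speed limit or range.

## Working session

There is one attempt and no reset: what is moved stays moved. The work goes in short steps, Python scripts to look and compute and a shell command to move; the robot and the scene stay as the last step left them, time stands still between calls to the robot, and variables do not carry over. Pictures are saved under pics/ and viewed, at most 16 in all, crops included, and the job is handed in when it is done.

```bash
ls; mkdir -p pics; cat > h.py <<'E'
import numpy as np, cv2
from rig import ctrl
def cap(n):
    c=ctrl.capture(n); h,w=c["img"].shape[:2]
    f=h/2/np.tan(np.radians(c["vfov"])/2)
    c["K"]=np.array([[f,0,c["cx"]],[0,f,c["cy"]],[0,0,1]]); c["R"]=cv2.Rodrigues(np.array(c["rvec"],float))[0]
    c["t"]=np.array(c["tvec"],float).ravel(); c["d"]=np.array(c["dist_coeffs"],float); return c
def rays(c,px):
    u=cv2.undistortPoints(np.array(px,float).reshape(-1,1,2),c["K"],c["d"]).reshape(-1,2)
    return np.c_[u,np.ones(len(u))]@c["R"], -c["R"].T@c["t"]
def onplane(c,px,z):
    d,o=rays(c,px); return o+d*((z-o[2])/d[:,2])[:,None]
def cloud(c):
    h,w=c["range_z"].shape; v,u=np.mgrid[:h,:w]
    d,o=rays(c,np.c_[u.ravel(),v.ravel()]); return (o+d*c["range_z"].reshape(-1,1)).reshape(h,w,3)
def proj(c,P): return cv2.projectPoints(np.array(P,float).reshape(-1,3),c["rvec"],c["tvec"],c["K"],c["d"])[0].reshape(-1,2)
def save(c,n,crop=None,s=1.5):
    i=c["img"][:,:,::-1]
    if crop: x,y,w,h=crop; i=i[y:y+h,x:x+w]
    cv2.imwrite("pics/"+n,cv2.resize(i,None,fx=s,fy=s,interpolation=cv2.INTER_CUBIC))
E
python3 - <<'E'
from h import *
for n in("top","side"):
    c=cap(n); save(c,n+"0.png"); print(n,-c["R"].T@c["t"],c["R"][2],c["K"][0,0],(c["range_z"]>0).mean())
s=ctrl.state(); print(s["clock"],s["eef_pos"],s["eef_rot"],s["contact_force"])
E
```

```text
drive.py
pics
rig.py
top [0.28671384 0.08360419 1.30340702] [ 0.20238886 -0.00958585 -0.97925832] 421.04470322576685 0.9960378011067709
side [ 0.3828845  -0.76003472  0.76908334] [ 0.15253232  0.75442169 -0.63842134] 378.1706471110492 0.9961039225260416
0.1 [ 0.22419943 -0.47404731  0.23053643] [[ 9.03985761e-01  4.27561843e-01 -7.83597835e-04]
 [ 4.27562561e-01 -9.03984325e-01  1.61155473e-03]
 [-1.93208478e-05 -1.79185963e-03 -9.99998394e-01]] [-0.11219266 -0.13998583 -0.66140611]
```

View pics/top0.png

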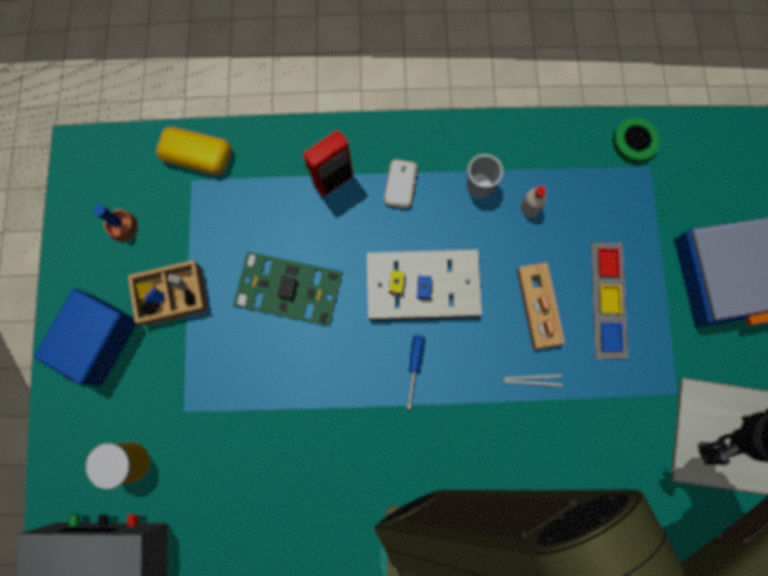

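View pics/side0.png

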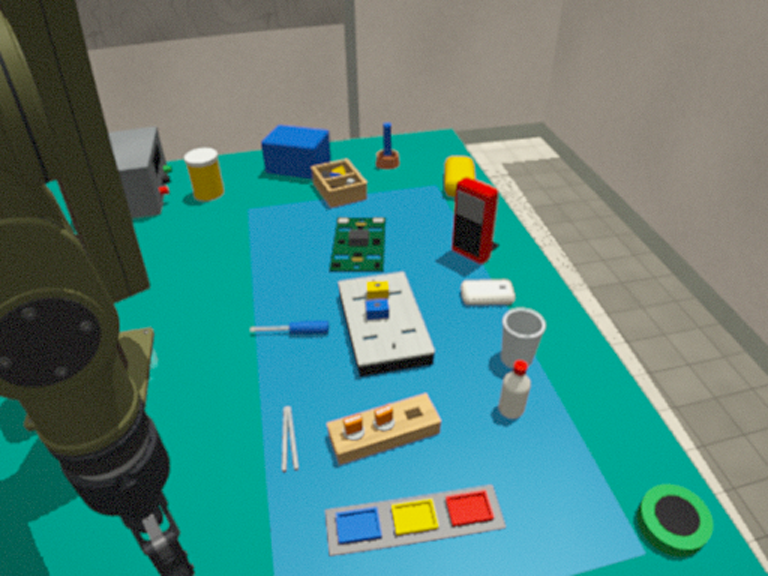

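The top view (in 1.5x pixels) shows the jig at (423,285) with a yellow block at (397,282) and a blue one at (425,287). The board is at (288,288), two keys are at (543,303) and (546,327), and the pockets are at about (611, 263/300/337). There is no red block, and the third rack well is empty.

```bash
cat >> h.py <<'E'
def hsv(c): return cv2.cvtColor(c["img"],cv2.COLOR_RGB2HSV)
def rect(c,m,z,full=False):
    "largest blob of mask, contour cast on plane z -> centre, (long,short), angle of long side (deg)"
    cs,_=cv2.findContours(m.astype(np.uint8),cv2.RETR_EXTERNAL,cv2.CHAIN_APPROX_NONE)
    k=max(cs,key=cv2.contourArea).reshape(-1,2)
    P=onplane(c,k,z)[:,:2]
    (x,y),(w,h),a=cv2.minAreaRect((P*1000).astype(np.float32))
    if w<h: w,h,a=h,w,a+90
    return np.round([x/1000,y/1000],4),np.round([w,h],1),round((a+90)%180-90,1)
def win(c,lo,hi):
    "mask of pixels whose cloud point is in the box"
    P=cloud(c); return np.all((P>lo)&(P<hi),axis=2)
E
python3 - <<'E'
from h import *
for n in ("top","side"):
    c=cap(n); H=hsv(c); h,s,v=[H[...,i].astype(int) for i in range(3)]; P=cloud(c)
    print(n)
    for nm,(a,b) in dict(jig=((245,190),(320,215)),board=((160,190),(250,240)) ).items():
        if n=="top": print(nm,H[(a[1]+b[1])//2,(a[0]+b[0])//2])
    if n=="top":
        for nm,p in dict(plate=(310,180),pin=(253,190),board=(180,200),sink=(192,192),yb=(265,186),bb=(282,194),py=(407,200),pb=(407,225),pr=(407,175),k=(361,200),k2=(364,217),rack=(370,228),mat=(340,240),tray=(407,188)).items(): print(nm,p,H[p[1],p[0]],np.round(P[p[1],p[0]],4))
    else:
        for nm,p in dict(plate=(270,230),board=(235,175),sink=(239,159),yb=(252,192),bb=(252,206),py=(276,345),pb=(238,350),pr=(312,339),k=(256,277),k2=(235,284)).items(): print(nm,p,H[p[1],p[0]],np.round(P[p[1],p[0]],4))
E
```

```text
top
jig [ 33  16 163]
board [ 99 145 132]
plate (310, 180) [ 35  16 175] [ 0.5703 -0.0767  0.0349]
pin (253, 190) [ 30  10 106] [0.5425 0.1003 0.0436]
board (180, 200) [ 74 118  91] [0.5256 0.3312 0.0041]
sink (192, 192) [120   5  52] [0.5455 0.2896 0.0267]
yb (265, 186) [ 30 120 117] [0.5495 0.0636 0.0642]
bb (282, 194) [109 192 163] [0.5236 0.0134 0.0628]
py (407, 200) [ 26 243 173] [ 0.5022 -0.3854  0.0076]
pb (407, 225) [108 205 148] [ 0.4227 -0.3767  0.01  ]
pr (407, 175) [  1 229 168] [ 0.5829 -0.3929  0.0097]
k (361, 200) [ 14 166 152] [ 0.4972 -0.2232  0.066 ]
k2 (364, 217) [ 14 198 130] [ 0.4457 -0.2285  0.0648]
rack (370, 228) [ 18 124 165] [ 0.4153 -0.2521  0.0342]
mat (340, 240) [100 178 143] [ 3.849e-01 -1.642e-01 -2.000e-04]
tray (407, 188) [ 23  28 109] [ 0.541  -0.3894  0.0073]
side
plate (270, 230) [ 35  14 220] [ 0.5661 -0.077   0.0335]
board (235, 175) [ 73 185 102] [0.5222 0.2185 0.0047]
sink (239, 159) [110  16  49] [0.5475 0.278  0.024 ]
yb (252, 192) [ 27 255 229] [0.5455 0.0552 0.0619]
bb (252, 206) [105 231 198] [ 0.5333 -0.0017  0.0605]
py (276, 345) [ 28 255 236] [ 0.5024 -0.3839  0.0073]
pb (238, 350) [104 204 216] [ 0.4217 -0.3764  0.0056]
pr (312, 339) [  3 218 238] [ 0.5809 -0.3888  0.0086]
k (256, 277) [ 14 255 130] [ 0.4925 -0.2354  0.0553]
k2 (235, 284) [ 14 255 125] [ 0.4418 -0.2426  0.0533]
```

```bash
cat >> h.py <<'E'
def seg(c,nm):
    H=hsv(c); h,s,v=[H[...,i].astype(int) for i in range(3)]
    if nm=="jig": return win(c,(.4,-.2,.026),(.7,.2,.046))&(s<60)&(v>60)
    if nm=="yb": return win(c,(.3,-.7,.02),(.7,.5,.1))&(abs(h-28)<8)&(s>90)
    if nm=="bb": return win(c,(.3,-.7,.02),(.7,.5,.1))&(abs(h-106)<8)&(s>120)
    if nm[0]=="p": return win(c,(.35,-.45,.001),(.65,-.33,.03))&(s>150)&((abs(h-26)<6)if nm=="py" else (h>100)&(h<115) if nm=="pb" else (h<8)|(h>172))&(win(c,(.45,-.45,0),(.55,-.33,.03)) if nm=="py" else True)
    if nm=="rack": return win(c,(.3,-.33,.026),(.7,-.15,.04))&(s>60)&(h<28)
    if nm=="board": return win(c,(.4,.05,-.01),(.7,.45,.045))&(h>55)&(h<86)&(v<130)
    if nm=="sink": return win(c,(.4,.05,.018),(.7,.45,.06))&(s<70)&(v<100)
def key(c,i,zt):
    H=hsv(c); h,s=H[...,0].astype(int),H[...,1]
    return win(c,(.3,-.34,.052),(.7,-.15,.09))&(h<20)&(s>100)
E
python3 - <<'E'
from h import *
Z=dict(jig=.036,yb=.062,bb=.062,py=.014,pb=.014,pr=.014,rack=.032,board=.005,sink=.029)
for n in ("top","side"):
    c=cap(n); P=cloud(c)
    for k,z in Z.items():
        m=seg(c,k)
        if k=="board": m=cv2.morphologyEx(m.astype(np.uint8),cv2.MORPH_CLOSE,np.ones((3,3)))
        if m.any():
            try: print(n,k,m.sum(),*rect(c,m,z),"med",np.round(np.median(P[m>0],0),4))
            except Exception as e: print(n,k,m.sum(),e)
    m=key(c,0,0).astype(np.uint8); N,L,S,C=cv2.connectedComponentsWithStats(m)
    for i in range(1,N):
        if S[i,4]>8: print(n,"key",S[i,4],*rect(c,L==i,.064),np.round(np.median(P[L==i],0),4))
E
```

```text
top jig 2825 [0.5446 0.0108] [230.3 137.4] 89.8 med [0.5433 0.0041 0.0368]
top yb 149 [0.5444 0.0662] [46.5 28.7] -11.0 med [0.5438 0.0664 0.0624]
top bb 1021 [ 0.5222 -0.5575] [212.6 101.9] 26.9 med [ 0.5137 -0.5481  0.0537]
top py 256 [ 0.5047 -0.3819] [59.9 42.1] -5.6 med [ 0.5052 -0.3838  0.0104]
top pb 447 [ 0.4239 -0.3776] [53.3 43.1] -2.2 med [ 0.4318 -0.379   0.0067]
top pr 241 [ 0.5838 -0.3872] [55.8 44.3] -1.7 med [ 0.5852 -0.3884  0.0103]
top rack 820 [ 0.494  -0.2281] [167.9  62.3] 7.3 med [ 0.4926 -0.2269  0.0331]
top board 1890 [0.5499 0.2948] [206.4 115.5] 76.2 med [0.5486 0.2893 0.006 ]
top sink 148 [0.5486 0.2947] [43.6 31.9] -13.6 med [0.5476 0.2935 0.0278]
top key 51 [ 0.4926 -0.227 ] [28.5 16.1] 17.5 [ 0.492  -0.2272  0.0642]
top key 48 [ 0.4435 -0.2338] [26.5 16.5] 14.2 [ 0.4434 -0.2337  0.0648]
side jig 2344 [0.5432 0.0065] [235.2 136.5] 89.9 med [ 0.5425 -0.0226  0.0344]
side yb 221 [0.5436 0.0539] [49.3 42.9] 78.8 med [0.543  0.0548 0.0533]
side bb 283 [ 0.5306 -0.002 ] [49.2 39. ] 78.8 med [0.5189 0.016  0.0467]
side py 568 [ 0.5015 -0.3853] [59.5 46.3] -4.0 med [ 0.5023 -0.3825  0.0082]
side pb 553 [ 0.4219 -0.3806] [57.8 44.9] -3.6 med [ 0.4225 -0.3783  0.0081]
side pr 545 [ 0.5809 -0.3903] [59.4 45.9] -4.0 med [ 0.582  -0.3879  0.008 ]
side rack 1142 [ 0.4918 -0.2328] [170.5  63.6] 7.4 med [ 0.4976 -0.2392  0.0313]
side board 913 [0.5492 0.2927] [200.9 114.8] 76.2 med [0.5473 0.2785 0.0034]
side sink 89 [0.5488 0.2859] [42.  41.5] -13.5 med [0.5489 0.2899 0.0262]
side key 66 [ 0.4911 -0.2347] [29.8 19.3] 9.7 [ 0.4907 -0.2339  0.0618]
side key 62 [ 0.4421 -0.2432] [27.3 19.4] -10.9 [ 0.4419 -0.241   0.0607]
```

```bash
cat >> h.py <<'E'
def go(x,y,z,ang=None):
    "shift in tool axes and turn so that the TCP is at xyz with tool y along world angle ang (mod 180)"
    s=ctrl.state(); R=np.array(s["eef_rot"]); p=np.array(s["eef_pos"])
    d=R.T@(np.array([x,y,z])-p); t=0
    if ang is not None:
        a=np.degrees(np.arctan2(R[1,1],R[0,1])); t=-((ang-a+90)%180-90)
    print("rows",np.round(d,4),"turn",round(t,1),"alt",round(t-180*np.sign(t),1),"j6",round(s["joints"][5],1),"n>=",int(max(np.linalg.norm(d)/.05,abs(t)/8.59))+1)
E
sed -i 's/(.3,-.7,.02),(.7,.5,.1)/(.4,-.12,.03),(.7,.15,.1)/' h.py
python3 - <<'E'
from h import *
for n in ("top","side"):
    c=cap(n); P=cloud(c)
    for k in("yb","bb"):
        m=seg(c,k)&(P[...,2]>.055); print(n,k,m.sum(),*rect(c,m,.062),np.round(P[m].mean(0),4))
go(.541,.010,.14,-11)
E
```

```text
top yb 130 [0.5457 0.0664] [44.1 27.7] -11.0 [0.5451 0.0666 0.0627]
top bb 106 [0.5329 0.0099] [42.9 24.1] -2.3 [0.5321 0.0114 0.0631]
side yb 109 [0.5439 0.0604] [41.  35.5] -11.2 [0.5453 0.064  0.0596]
side bb 108 [0.5321 0.0057] [39. 33.] -11.2 [0.5322 0.0082 0.0598]
rows [ 0.4933 -0.3026  0.0913] turn -53.7 alt 126.3 j6 90.0 n>= 12
```

```bash
python3 - <<'E'
from h import *
go(.532,.0103,.12,-3)
E
python3 drive.py '[[0,0,0,0]]' 0.8 40
```

```text
rows [ 0.4853 -0.3067  0.1113] turn -61.7 alt 118.3 j6 90.0 n>= 12
clock: 0.5
eef_pos: [0.2245, -0.4746, 0.2313]
eef_rot: [[0.904, 0.428, -0.0], [0.428, -0.904, 0.0], [0.0, -0.0, -1.0]]
contact_force: [-0.3, -1.5, 0.1]
width: 0.852
grasp_force: 0.0
```

```bash
python3 drive.py '[[0.04,-0.025,0,-5],[0.12,-0.07,0,-13],[0.2,-0.125,0,-22],[0.28,-0.175,0,-31],[0.36,-0.225,0,-40],[0.44,-0.275,0,-49],[0.485,-0.307,0,-57],[0.485,-0.307,0,-61.7],[0.485,-0.307,0.05,-61.7],[0.485,-0.307,0.1,-61.7],[0.485,-0.307,0.11,-61.7],[0.485,-0.307,0.11,-61.7],[0.485,-0.307,0.11,-61.7],[0.485,-0.307,0.11,-61.7],[0.485,-0.307,0.11,-61.7]]'; python3 - <<'E'
from h import *
go(.532,.0103,.041,-3)
E
```

```text
clock: 2.0
eef_pos: [0.5314, 0.0096, 0.1219]
eef_rot: [[0.052, 0.999, -0.0], [0.999, -0.052, -0.001], [-0.001, -0.0, -1.0]]
contact_force: [-0.7, -0.1, 0.3]
width: 0.804
grasp_force: 0.0
rows [0.0007 0.0005 0.0809] turn -0.0 alt 180.0 j6 94.1 n>= 2
```

```bash
python3 drive.py '[[0.0005,0.0005,0.03,0],[0.0005,0.0005,0.06,0],[0.0005,0.0005,0.075,0],[0.0005,0.0005,0.08,0],[0.0005,0.0005,0.08,0]]' && python3 drive.py '[[0,0,0,0],[0,0,0,0],[0,0,0,0],[0,0,0,0],[0,0,0,0],[0,0,0,0]]' 0 40
```

```text
clock: 2.5
eef_pos: [0.5322, 0.0096, 0.0421]
eef_rot: [[0.054, 0.999, 0.001], [0.999, -0.054, -0.0], [-0.0, 0.001, -1.0]]
contact_force: [-0.4, -0.7, 0.0]
width: 0.795
grasp_force: 0.0
clock: 3.1
eef_pos: [0.5336, 0.0104, 0.0432]
eef_rot: [[0.052, 0.999, 0.003], [0.999, -0.052, -0.001], [-0.001, 0.003, -1.0]]
contact_force: [-1.2, -1.0, 6.4]
width: 0.512
grasp_force: 40.1
```

```bash
python3 drive.py '[[0,0,-0.02,0],[0,0,-0.06,0],[0,0,-0.1,0],[0,0,-0.1,0]]'; python3 - <<'E'
from h import *
c=cap("side"); save(c,"s1.png",(180,120,150,130),4)
go(.4225,-.379,.12,-3.5)
E
```

```text
clock: 3.5
eef_pos: [0.5368, 0.0109, 0.1477]
eef_rot: [[0.052, 0.999, 0.012], [0.999, -0.052, 0.0], [0.001, 0.012, -1.0]]
contact_force: [1.8, 0.1, -0.6]
width: 0.513
grasp_force: 40.6
rows [-0.3952 -0.0925  0.0241] turn 0.5 alt -179.5 j6 94.1 n>= 9
```

View pics/s1.png

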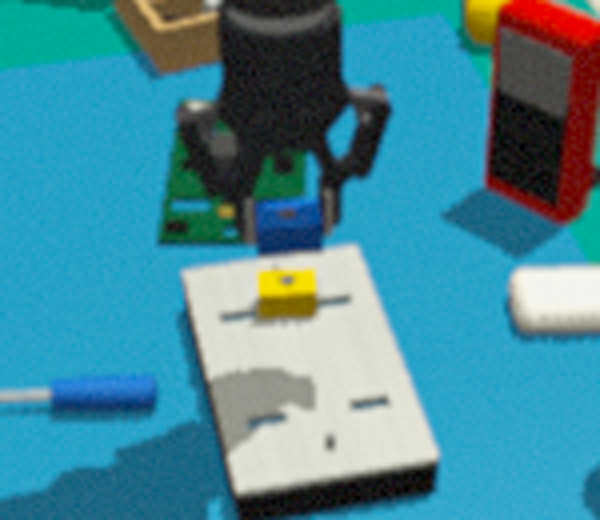

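Blue is held squarely in the gripper at about (290,225) in the crop, and yellow is undisturbed at (287,290).

```bash
python3 drive.py '[[-0.04,-0.01,0,0],[-0.085,-0.02,0,0],[-0.13,-0.03,0,0],[-0.175,-0.04,0,0],[-0.22,-0.052,0,0],[-0.265,-0.064,0,0],[-0.31,-0.075,0,0],[-0.35,-0.085,0,0],[-0.38,-0.09,0,0],[-0.394,-0.0925,0,0.5],[-0.395,-0.0925,0.02,0.5],[-0.395,-0.0925,0.05,0.5],[-0.395,-0.0925,0.08,0.5],[-0.395,-0.0925,0.09,0.5],[-0.395,-0.0925,0.09,0.5],[-0.395,-0.0925,0.09,0.5],[-0.395,-0.0925,0.09,0.5]]'; python3 - <<'E'
from h import *
go(.4228,-.379,.016,-3.5)
c=cap("side"); save(c,"s2.png",(190,290,160,94),4)
E
```

```text
clock: 5.25
eef_pos: [0.4204, -0.3796, 0.0529]
eef_rot: [[0.061, 0.998, 0.002], [0.998, -0.061, -0.002], [-0.002, 0.002, -1.0]]
contact_force: [-0.5, -0.7, -0.3]
width: 0.511
grasp_force: 40.5
rows [0.0008 0.0023 0.0369] turn 0.0 alt -180.0 j6 51.4 n>= 1
```

View pics/s2.png

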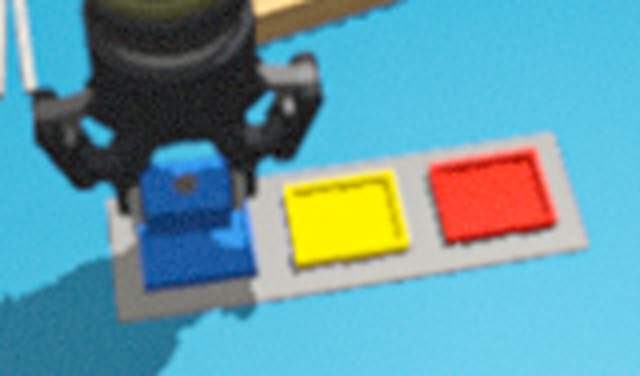

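Blue hangs above its own pocket, with the block at (190,195) and the pocket at (200,240) in the crop. I'll lower it.

```bash
python3 drive.py '[[0.0008,0.002,0.015,0],[0.0008,0.002,0.027,0],[0.0008,0.002,0.032,0],[0.0008,0.002,0.035,0],[0.0008,0.002,0.036,0],[0.0008,0.002,0.036,0],[0.0008,0.002,0.036,0]]'
```

```text
clock: 6.0
eef_pos: [0.4216, -0.3786, 0.0157]
eef_rot: [[0.061, 0.998, 0.001], [0.998, -0.061, -0.001], [-0.001, 0.001, -1.0]]
contact_force: [0.9, 0.1, -1.0]
width: 0.507
grasp_force: 40.6
```

```bash
python3 drive.py '[[0,0,0.001,0],[0,0,0.001,0],[0,0,0.001,0],[0,0,0.001,0]]' 0.8; python3 drive.py '[[0,0,-0.03,0],[0,0,-0.07,0],[0,0,-0.11,0],[0,0,-0.12,0],[0,0,-0.12,0]]'; python3 - <<'E'
from h import *
c=cap("side"); save(c,"s3.png",(190,290,160,94),4)
for n in ("top","side"):
    c=cap(n); P=cloud(c); m=seg(c,"yb")&(P[...,2]>.055); print(m.sum(),*rect(c,m,.062),P[m].mean(0))
go(.5450,.065,.12,-11)
E
```

```text
clock: 6.4
eef_pos: [0.4214, -0.3783, 0.0144]
eef_rot: [[0.061, 0.998, 0.0], [0.998, -0.061, -0.0], [-0.0, 0.0, -1.0]]
contact_force: [-0.5, -0.3, -0.2]
width: 0.8
grasp_force: 0.0
clock: 6.9
eef_pos: [0.4226, -0.3794, 0.1365]
eef_rot: [[0.061, 0.998, 0.004], [0.998, -0.061, -0.003], [-0.003, 0.004, -1.0]]
contact_force: [0.3, 0.4, -0.1]
width: 0.8
grasp_force: 0.0
130 [0.5454 0.0665] [44.6 27.7] -11.0 [0.54523665 0.06635402 0.06274618]Traceback (most recent call last):
  File "<stdin>", line 4, in <module>
  File "h.py", line 25, in rect
    k=max(cs,key=cv2.contourArea).reshape(-1,2)
      ~~~^^^^^^^^^^^^^^^^^^^^^^^^
ValueError: max() iterable argument is empty
```

View pics/s3.png

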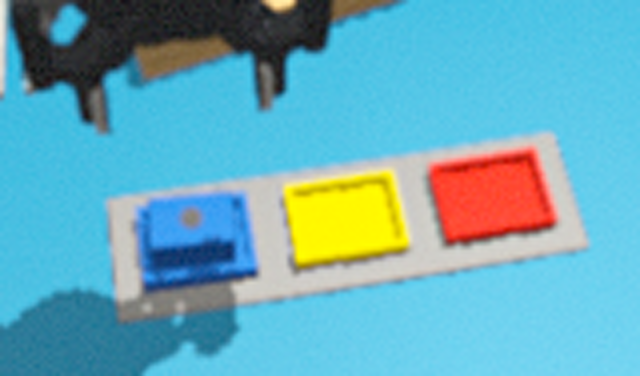

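Blue sits in its pocket at (195,235), flat. Next is yellow.

```bash
python3 - <<'E'
from h import *
P=cloud(cap("top")); m=np.all((P>[.39,-.41,.02])&(P<[.455,-.35,.05]),axis=2); print(m.sum(),P[m].mean(0),P[m].std(0))
go(.5450,.0652,.12,-11)
E
```

```text
164 [ 0.42325016 -0.37509353  0.03376428] [0.01319241 0.00960496 0.00460289]
rows [0.4491 0.0978 0.0131] turn 7.5 alt -172.5 j6 51.6 n>= 10
```

```bash
python3 drive.py '[[0.04,0.009,0,1],[0.085,0.019,0,2],[0.13,0.029,0,3],[0.175,0.039,0,4],[0.22,0.049,0,5],[0.265,0.058,0,6],[0.31,0.068,0,7],[0.355,0.078,0,7.5],[0.4,0.088,0,7.5],[0.435,0.095,0,7.5],[0.449,0.0978,0,7.5],[0.449,0.0978,0.013,7.5],[0.449,0.0978,0.013,7.5],[0.449,0.0978,0.013,7.5]]'; python3 - <<'E'
from h import *
go(.5450,.0652,.041,-11)
E
```

```text
clock: 8.5
eef_pos: [0.5449, 0.0632, 0.1202]
eef_rot: [[0.191, 0.982, -0.003], [0.982, -0.191, -0.001], [-0.001, -0.003, -1.0]]
contact_force: [-0.6, 1.3, -0.2]
width: 0.802
grasp_force: 0.0
rows [ 0.002  -0.0001  0.0792] turn -0.0 alt 180.0 j6 107.7 n>= 2
```

```bash
python3 drive.py '[[0.001,0,0.03,0],[0.001,0,0.06,0],[0.001,0,0.074,0],[0.001,0,0.078,0],[0.001,0,0.078,0]]' && python3 drive.py '[[0,0,0,0],[0,0,0,0],[0,0,0,0],[0,0,0,0],[0,0,0,0],[0,0,0,0]]' 0 40 && python3 drive.py '[[0,0,-0.02,0],[0,0,-0.06,0],[0,0,-0.1,0],[0,0,-0.1,0],[0,0,-0.1,0]]';python3 - <<'E'
from h import *
go(.5024,-.3835,.053,-3.5)
E
```

```text
clock: 9.0
eef_pos: [0.546, 0.0642, 0.0432]
eef_rot: [[0.192, 0.981, -0.001], [0.981, -0.192, -0.0], [-0.0, -0.001, -1.0]]
contact_force: [0.5, -0.7, 0.9]
width: 0.797
grasp_force: 0.0
clock: 9.6
eef_pos: [0.5477, 0.065, 0.0448]
eef_rot: [[0.191, 0.982, 0.003], [0.982, -0.191, -0.0], [0.001, 0.003, -1.0]]
contact_force: [0.1, -0.5, 6.3]
width: 0.506
grasp_force: 42.5
clock: 10.1
eef_pos: [0.5472, 0.0652, 0.1444]
eef_rot: [[0.19, 0.982, 0.003], [0.982, -0.19, 0.0], [0.001, 0.003, -1.0]]
contact_force: [-0.2, -0.5, -2.1]
width: 0.502
grasp_force: 41.7
rows [-0.4491  0.0412  0.0911] turn -7.5 alt 172.5 j6 107.8 n>= 10
```

```bash
python3 drive.py '[[-0.03,0.003,0,0],[-0.075,0.007,0,-1],[-0.12,0.011,0,-2],[-0.165,0.015,0,-3],[-0.21,0.019,0,-4],[-0.255,0.023,0,-5],[-0.3,0.027,0,-6],[-0.345,0.032,0,-7],[-0.39,0.036,0,-7.5],[-0.43,0.039,0,-7.5],[-0.449,0.041,0,-7.5],[-0.449,0.041,0.03,-7.5],[-0.449,0.041,0.07,-7.5],[-0.449,0.041,0.091,-7.5],[-0.449,0.041,0.091,-7.5],[-0.449,0.041,0.091,-7.5]]'; python3 - <<'E'
from h import *
go(.5024,-.3836,.017,-3.5)
E
```

```text
clock: 11.7
eef_pos: [0.5005, -0.3824, 0.0515]
eef_rot: [[0.06, 0.998, -0.002], [0.998, -0.06, 0.002], [0.002, -0.002, -1.0]]
contact_force: [0.3, -0.6, -1.1]
width: 0.504
grasp_force: 41.6
rows [-0.0011  0.002   0.0345] turn 0.1 alt -179.9 j6 56.1 n>= 1
```

```bash
python3 drive.py '[[-0.001,0.0015,0.015,0],[-0.001,0.0015,0.025,0],[-0.001,0.0015,0.031,0],[-0.001,0.0015,0.034,0],[-0.001,0.0015,0.034,0],[-0.001,0.0015,0.034,0]]'; python3 drive.py '[[0,0,0.001,0],[0,0,0.001,0],[0,0,0.001,0],[0,0,0.001,0]]' 0.8; python3 drive.py '[[0,0,-0.03,0],[0,0,-0.07,0],[0,0,-0.11,0],[0,0,-0.13,0],[0,0,-0.13,0]]'
```

```text
clock: 12.3
eef_pos: [0.5026, -0.3848, 0.0185]
eef_rot: [[0.061, 0.998, 0.0], [0.998, -0.061, -0.0], [-0.0, 0.0, -1.0]]
contact_force: [-0.8, 0.2, -1.2]
width: 0.506
grasp_force: 41.7
clock: 12.7
eef_pos: [0.5027, -0.3848, 0.0176]
eef_rot: [[0.061, 0.998, 0.0], [0.998, -0.061, -0.0], [-0.0, 0.0, -1.0]]
contact_force: [0.3, -0.2, 0.1]
width: 0.803
grasp_force: 0.0
clock: 13.2
eef_pos: [0.5047, -0.3864, 0.1516]
eef_rot: [[0.061, 0.998, 0.006], [0.998, -0.061, -0.005], [-0.004, 0.007, -1.0]]
contact_force: [0.8, -0.6, 0.3]
width: 0.805
grasp_force: 0.0
```

```bash
python3 - <<'E'
from h import *
for n in("top","side"):
    c=cap(n); P=cloud(c)
    for k,z in dict(jig=.036,board=.005,sink=.029).items():
        m=seg(c,k)
        if k=="board": m=cv2.morphologyEx(m.astype(np.uint8),cv2.MORPH_CLOSE,np.ones((3,3)))
        print(n,k,*rect(c,m,z),np.round(P[m>0].mean(0),4))
    # jig slots/pins: dark spots inside plate polygon
    j=seg(c,"jig").astype(np.uint8); cs,_=cv2.findContours(j,0,2); hull=cv2.convexHull(max(cs,key=cv2.contourArea))
    M=np.zeros_like(j); cv2.fillPoly(M,[hull],1); M=cv2.erode(M,np.ones((5,5)))
    V=c["img"].min(2); med=np.median(V[M>0]); d=((V<med-40)&(M>0)).astype(np.uint8)
    N,L,S,C=cv2.connectedComponentsWithStats(d)
    for i in range(1,N):
        if S[i,4]>3:
            w=(L==i)*(med-V.astype(float)); ys,xs=np.nonzero(w); q=np.average(np.c_[xs,ys],axis=0,weights=w[ys,xs])
            print("  spot",S[i,4],np.round(q,1),np.round(onplane(c,[q],.036)[0,:2],4))
    if n=="side": save(c,"s4.png",(190,130,160,254),2.3)
E
```

```text
top jig [0.5446 0.0109] [230.2 137.4] 89.8 [0.5438 0.0108 0.0367]
top board [0.5499 0.2948] [206.4 115.8] 76.3 [0.5472 0.2891 0.0111]
top sink [0.5489 0.2945] [44.  32.8] -15.8 [0.5486 0.2926 0.027 ]
  spot 30 [299.3 176.5] [ 0.5822 -0.0441]
  spot 31 [263.6 177.6] [0.5821 0.0666]
  spot 4 [311.5 187.5] [ 0.5462 -0.0798]
  spot 5 [252.8 189.6] [0.5453 0.1009]
  spot 34 [300.4 199.2] [ 0.5107 -0.0439]
  spot 35 [264.4 200.3] [0.5107 0.0663]
side jig [0.5151 0.0062] [235.4  80.1] 89.7 [0.5075 0.0018 0.0342]
side board [0.527  0.2948] [194.4  72.2] 77.2 [0.5212 0.2798 0.0051]
side sink [0.5437 0.2839] [47.7 30.5] 79.1 [0.5456 0.2865 0.0248]
  spot 21 [239.1 198.4] [0.5084 0.0655]
  spot 53 [251.1 223.9] [ 0.5209 -0.0455]
```

View pics/s4.png

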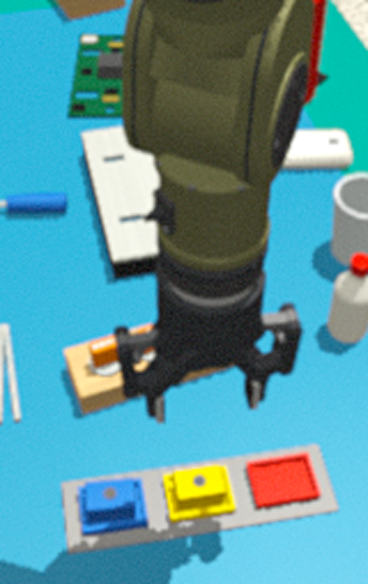

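Both blocks lie flat in their own pockets, blue at (112,503) and yellow at (200,490). The jig is clear, so next I plan the board move and check the clearance to the multimeter.

```bash
python3 - <<'E'
from h import *
c=cap("top"); P=cloud(c); Q=P[(P[...,2]>.05)&(P[...,0]>.55)&(P[...,0]<.85)&(P[...,1]>.05)&(P[...,1]<.4)]
print(Q.min(0),Q.max(0))
go(.549,.294,.15,76.3)
E
```

```text
[0.74729392 0.15148298 0.05012212] [0.82161119 0.23929773 0.18632939]
rows [ 0.6798  0.0058 -0.0032] turn -79.8 alt 100.2 j6 56.1 n>= 14
```

```bash
python3 drive.py '[[0.04,0,0,-4],[0.085,0,0,-10],[0.13,0,0,-16],[0.175,0,0,-22],[0.22,0,0,-28],[0.265,0,0,-34],[0.31,0,0,-40],[0.355,0.002,0,-46],[0.4,0.003,0,-52],[0.445,0.004,0,-58],[0.49,0.005,0,-64],[0.535,0.006,0,-70],[0.58,0.006,0,-76],[0.625,0.006,0,-79.8],[0.66,0.006,0,-79.8],[0.68,0.006,0,-79.8],[0.68,0.006,0,-79.8],[0.68,0.006,0,-79.8],[0.68,0.006,0,-79.8]]' 0.6 60; python3 - <<'E'
from h import *
c=cap("top"); m=cv2.morphologyEx(seg(c,"board").astype(np.uint8),cv2.MORPH_CLOSE,np.ones((3,3))); print(*rect(c,m,.005))
go(.549,.294,.014,76.3)
E
```

```text
clock: 15.25
eef_pos: [0.5494, 0.2919, 0.1467]
eef_rot: [[-0.971, 0.238, -0.002], [0.238, 0.971, -0.002], [0.001, -0.002, -1.0]]
contact_force: [0.3, 0.5, -0.2]
width: 0.597
grasp_force: 0.0
[0.5461 0.23  ] [91.8 78.6] -13.3
rows [0.001  0.0021 0.133 ] turn -0.1 alt 179.9 j6 41.8 n>= 3
```

```bash
python3 drive.py '[[0.001,0.001,0.04,0],[0.001,0.001,0.08,0],[0.001,0.001,0.11,0],[0.001,0.001,0.122,0],[0.001,0.001,0.13,0],[0.001,0.001,0.131,0],[0.001,0.001,0.131,0]]' && python3 drive.py '[[0,0,0,0],[0,0,0,0],[0,0,0,0],[0,0,0,0],[0,0,0,0],[0,0,0,0]]' 0 60; python3 - <<'E'
from h import *
c=cap("side"); save(c,"s5.png",(200,100,120,110),5)
E
```

```text
clock: 16.0
eef_pos: [0.5503, 0.2952, 0.0177]
eef_rot: [[-0.972, 0.237, 0.002], [0.237, 0.972, 0.001], [-0.002, 0.002, -1.0]]
contact_force: [0.3, 0.7, -0.3]
width: 0.599
grasp_force: 0.0
clock: 16.6
eef_pos: [0.5504, 0.2956, 0.0182]
eef_rot: [[-0.972, 0.237, 0.003], [0.237, 0.972, 0.001], [-0.003, 0.002, -1.0]]
contact_force: [-0.8, -0.5, 6.1]
width: 0.333
grasp_force: 61.5
```

View pics/s5.png

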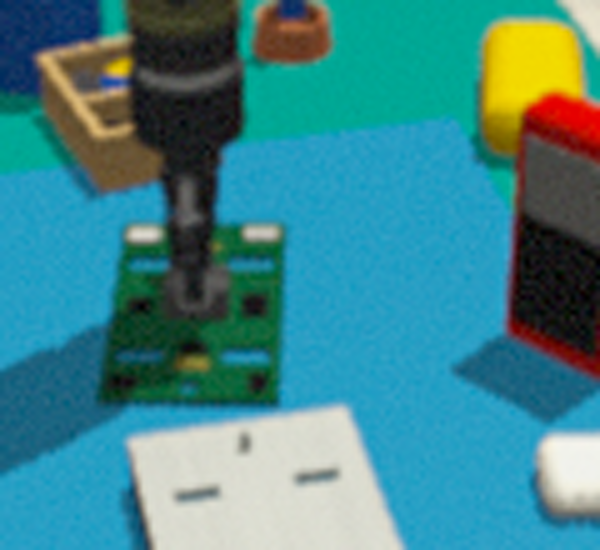

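The gripper has closed on the heat sink at (195,290) in the crop, and the board lies flat. I'll lift it and carry it to the jig.

```bash
python3 drive.py '[[0,0,-0.01,0],[0,0,-0.03,0],[0,0,-0.06,0],[0,0,-0.1,0],[0,0,-0.11,0],[0,0,-0.11,0],[0,0,-0.11,0]]'; python3 - <<'E'
from h import *
go(.5452,.0119,.12,89.9)
E
```

```text
clock: 17.35
eef_pos: [0.5482, 0.2945, 0.1252]
eef_rot: [[-0.972, 0.237, -0.002], [0.237, 0.972, -0.001], [0.001, -0.001, -1.0]]
contact_force: [-0.6, 0.4, -2.7]
width: 0.332
grasp_force: 60.5
rows [-0.0639 -0.2753  0.0054] turn -13.6 alt 166.4 j6 41.9 n>= 6
```

```bash
python3 drive.py '[[-0.004,-0.02,0,-1],[-0.013,-0.055,0,-3],[-0.022,-0.095,0,-5],[-0.031,-0.135,0,-7],[-0.04,-0.175,0,-9],[-0.05,-0.215,0,-11],[-0.058,-0.25,0,-12.5],[-0.063,-0.27,0,-13.6],[-0.064,-0.275,0,-13.6],[-0.064,-0.275,0,-13.6],[-0.064,-0.275,0,-13.6],[-0.064,-0.275,0,-13.6]]'; python3 - <<'E'
from h import *
go(.5452,.0119,.08,89.9)
for n in("top","side"):
    c=cap(n); H=hsv(c); h,s,v=[H[...,i].astype(int) for i in range(3)]; P=cloud(c)
    m=win(c,(.4,-.15,.07),(.7,.2,.135))&(h>50)&(h<88)&(s>80); m=cv2.morphologyEx(m.astype(np.uint8),cv2.MORPH_CLOSE,np.ones((3,3)))
    print(n,m.sum(),*rect(c,m,ctrl.state()["eef_pos"][2]-.018+.005),P[m>0].mean(0))
    save(c,n+"6.png",(200,110,170,130) if n=="top" else (200,130,150,130),4)
E
```

```text
clock: 18.55
eef_pos: [0.5459, 0.0138, 0.1258]
eef_rot: [[-1.0, -0.0, -0.001], [-0.0, 1.0, 0.0], [0.001, 0.0, -1.0]]
contact_force: [1.5, -0.5, -2.5]
width: 0.331
grasp_force: 60.5
rows [ 0.0007 -0.0019  0.0458] turn 0.1 alt -179.9 j6 1.4 n>= 1
top 466 [0.5447 0.0815] [115.8  69.5] -1.4 [0.54159054 0.08258509 0.12115208]
side 1376 [0.5445 0.0098] [206.6 115.9] -90.0 [ 0.54174215 -0.01597373  0.11342568]
```

View pics/side6.png

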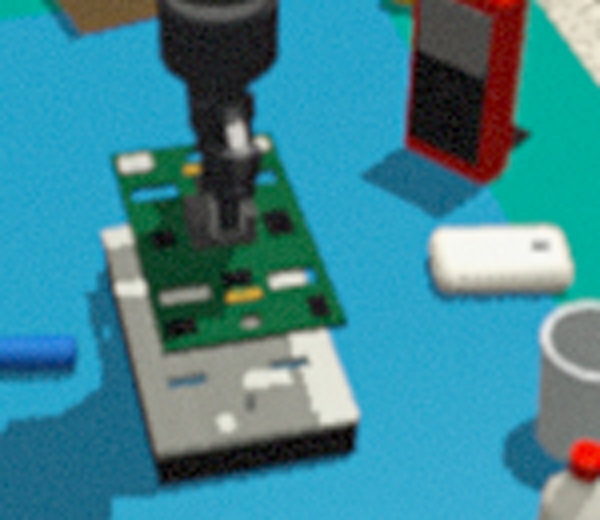

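The board is level over the jig and square to it. I'll descend slowly and watch the force.

```bash
python3 drive.py '[[0.0009,-0.0013,0.02,0],[0.0009,-0.0013,0.04,0],[0.0009,-0.0013,0.052,0],[0.0009,-0.0013,0.054,0],[0.0009,-0.0013,0.054,0]]'; python3 drive.py '[[0,0,0.004,0],[0,0,0.007,0],[0,0,0.009,0],[0,0,0.009,0]]'; python3 - <<'E'
from h import *
go(.545,.0125,.054,90)
E
```

```text
clock: 19.15
eef_pos: [0.5452, 0.0116, 0.0722]
eef_rot: [[-1.0, 0.001, -0.001], [0.001, 1.0, 0.0], [0.001, 0.0, -1.0]]
contact_force: [-0.2, -1.1, -1.4]
width: 0.327
grasp_force: 60.5
clock: 19.55
eef_pos: [0.5452, 0.0113, 0.0632]
eef_rot: [[-1.0, 0.002, -0.0], [0.002, 1.0, 0.0], [0.0, 0.0, -1.0]]
contact_force: [-0.2, -0.2, -2.1]
width: 0.33
grasp_force: 60.5
rows [0.0002 0.0012 0.0092] turn -0.1 alt 179.9 j6 1.3 n>= 1
```

```bash
python3 drive.py '[[0,0.0006,0.003,0],[0,0.0006,0.006,0],[0,0.0006,0.008,0],[0,0.0006,0.009,0],[0,0.0006,0.009,0]]'; python3 drive.py '[[0,0,0.001,0],[0,0,0.0015,0],[0,0,0.0015,0]]'
```

```text
clock: 20.05
eef_pos: [0.5452, 0.0119, 0.0543]
eef_rot: [[-1.0, 0.001, -0.0], [0.001, 1.0, 0.0], [0.0, 0.0, -1.0]]
contact_force: [0.7, -0.3, -2.9]
width: 0.335
grasp_force: 60.6
clock: 20.35
eef_pos: [0.5453, 0.0119, 0.0541]
eef_rot: [[-1.0, 0.001, 0.001], [0.001, 1.0, 0.0], [-0.001, 0.0, -1.0]]
contact_force: [-3.8, -0.9, 7.3]
width: 0.333
grasp_force: 61.7
```

```bash
python3 drive.py '[[0,0,0.0004,0],[0,0,0.0004,0],[0,0,0.0004,0]]'; python3 drive.py '[[0,0,0,0],[0,0,-0.001,0],[0,0,-0.001,0],[0,0,-0.001,0]]' 0.6; python3 drive.py '[[0,0,-0.02,0],[0,0,-0.045,0],[0,0,-0.045,0],[0,0,-0.045,0]]'; python3 drive.py '[[0,0,0,0],[0,0,0,0],[0,0,0,0],[0,0,0,0],[0,0,0,0]]' 0 40;  python3 - <<'E'
from h import *
go(.545,.0115,.065,90)
E
```

```text
clock: 20.65
eef_pos: [0.5454, 0.0119, 0.0541]
eef_rot: [[-1.0, 0.001, 0.001], [0.001, 1.0, 0.0], [-0.001, 0.0, -1.0]]
contact_force: [-4.9, 0.6, 10.1]
width: 0.328
grasp_force: 62.1
clock: 21.05
eef_pos: [0.5455, 0.0119, 0.0533]
eef_rot: [[-1.0, 0.001, 0.0], [0.001, 1.0, -0.0], [-0.0, -0.0, -1.0]]
contact_force: [-0.6, -0.3, 0.5]
width: 0.599
grasp_force: 0.0
clock: 21.45
eef_pos: [0.5458, 0.0119, 0.0986]
eef_rot: [[-1.0, 0.002, 0.001], [0.002, 1.0, 0.0], [-0.001, 0.0, -1.0]]
contact_force: [-0.9, 0.7, -0.7]
width: 0.604
grasp_force: 0.0
clock: 21.95
eef_pos: [0.5452, 0.0119, 0.0981]
eef_rot: [[-1.0, 0.002, -0.0], [0.002, 1.0, 0.0], [0.0, 0.0, -1.0]]
contact_force: [0.3, 0.1, -0.2]
width: 0.004
grasp_force: 0.0
rows [ 0.0002 -0.0004  0.0331] turn -0.1 alt 179.9 j6 1.3 n>= 1
```

```bash
python3 drive.py '[[0,0,0.015,0],[0,0,0.025,0],[0,0,0.029,0],[0,0,0.031,0],[0,0,0.032,0],[0,0,0.033,0],[0,0,0.033,0]]'; python3 drive.py '[[0,0,0.001,0],[0,0,0.001,0]]'
```

```text
clock: 22.65
eef_pos: [0.5456, 0.0119, 0.0657]
eef_rot: [[-1.0, 0.002, 0.001], [0.002, 1.0, 0.0], [-0.001, 0.0, -1.0]]
contact_force: [-0.7, -0.3, 0.5]
width: -0.001
grasp_force: 0.0
clock: 22.85
eef_pos: [0.5457, 0.0119, 0.0651]
eef_rot: [[-1.0, 0.002, 0.001], [0.002, 1.0, 0.0], [-0.001, 0.0, -1.0]]
contact_force: [-1.7, 0.1, 2.8]
width: -0.002
grasp_force: 1.9
```

Contact came at z=0.065, which is the seated height. I'll press to about 11 N.

```bash
python3 drive.py '[[0,0,0.001,0],[0,0,0.001,0],[0,0,0.001,0]]'; python3 drive.py '[[0,0,0.0003,0],[0,0,0.0003,0],[0,0,0.0003,0],[0,0,0.0003,0]]'
```

```text
clock: 23.15
eef_pos: [0.5457, 0.0119, 0.065]
eef_rot: [[-1.0, 0.002, 0.002], [0.002, 1.0, 0.0], [-0.002, 0.0, -1.0]]
contact_force: [-2.9, 0.6, 11.4]
width: -0.0
grasp_force: 5.5
clock: 23.55
eef_pos: [0.5457, 0.0119, 0.065]
eef_rot: [[-1.0, 0.002, 0.002], [0.002, 1.0, 0.0], [-0.002, 0.0, -1.0]]
contact_force: [-3.1, -0.1, 12.9]
width: -0.001
grasp_force: 6.5
```

```bash
python3 drive.py '[[0,0,-0.03,0],[0,0,-0.08,0],[0,0,-0.13,0],[0.04,-0.06,-0.13,0],[0.08,-0.1,-0.13,0],[0.11,-0.14,-0.13,0],[0.14,-0.18,-0.13,0],[0.17,-0.22,-0.13,0],[0.19,-0.26,-0.13,0],[0.21,-0.3,-0.13,0],[0.23,-0.34,-0.13,0],[0.25,-0.38,-0.13,0],[0.26,-0.42,-0.13,0],[0.26,-0.43,-0.13,0],[0.26,-0.43,-0.13,0]]'; python3 - <<'E'
from h import *
for n in("top","side"):
    c=cap(n); H=hsv(c); h,s,v=[H[...,i].astype(int) for i in range(3)]; P=cloud(c)
    m=win(c,(.4,-.15,.03),(.7,.2,.05))&(h>50)&(h<90)&(s>80)
    print(n,"board",*rect(c,cv2.morphologyEx(m.astype(np.uint8),cv2.MORPH_CLOSE,np.ones((3,3))),.041),P[m].mean(0))
    m=win(c,(.4,-.15,.055),(.7,.2,.1)); print("sink",*rect(c,m,.065),np.median(P[m],0))
    m=key(c,0,0)&(P[...,2]>.058); N,L,S,C=cv2.connectedComponentsWithStats(m.astype(np.uint8))
    for i in range(1,N):
        if S[i,4]>8:
            q=onplane(c,np.argwhere(L==i)[:,::-1],.064)[:,:2]; w,V=np.linalg.eigh(np.cov(q.T)); a=np.degrees(np.arctan2(V[1,1],V[0,1]))
            print("key",S[i,4],*rect(c,L==i,.064),"mean",q.mean(0).round(4),"pca",round((a+90)%180-90,1))
    save(c,n+"7.png",(190,110,210,150) if n=="top" else (200,150,150,190),3.5 if n=="top" else 3)
E
```

```text
clock: 25.05
eef_pos: [0.2843, -0.4193, 0.1928]
eef_rot: [[-1.0, 0.004, 0.0], [0.004, 1.0, -0.0], [-0.0, -0.0, -1.0]]
contact_force: [-0.1, 0.5, -0.2]
width: 0.0
grasp_force: 0.0
top board [0.5459 0.012 ] [203.3 113.4] 89.9 [0.54442157 0.0071087  0.04192971]
sink [0.5447 0.0125] [43.  30.2] -1.8 [0.54561532 0.01326993 0.06493526]
key 47 [ 0.4932 -0.2274] [27.6 15.5] 16.3 mean [ 0.4929 -0.2275] pca 21.2
key 43 [ 0.4437 -0.2348] [26.5 14.5] 14.2 mean [ 0.4436 -0.2346] pca 10.8
side board [0.5442 0.01  ] [206.6 115.5] 89.7 [ 0.54347704 -0.00485498  0.03949653]
sink [0.543  0.0059] [45. 39.] 1.0 [0.54397822 0.00775325 0.06239517]
key 38 [ 0.4912 -0.2322] [28.3 15.1] 15.0 mean [ 0.4897 -0.2348] pca 2.1
key 43 [ 0.4422 -0.2421] [27.4 16.5] -12.6 mean [ 0.4414 -0.2414] pca 0.7
```

View pics/top7.png

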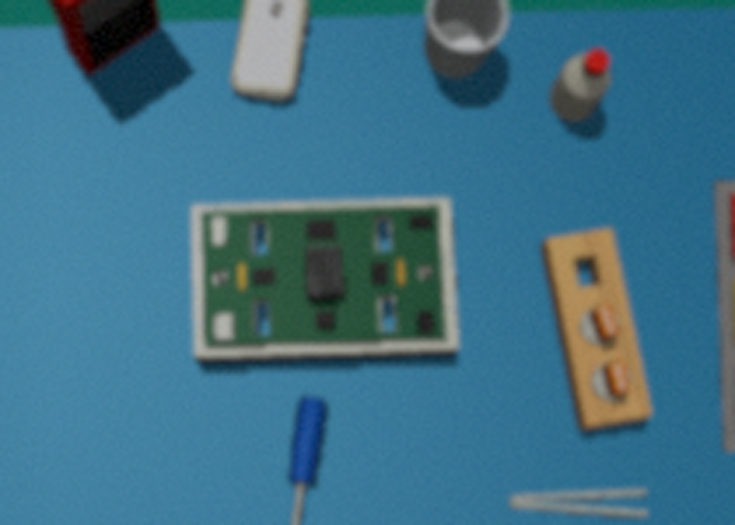

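View pics/side7.png

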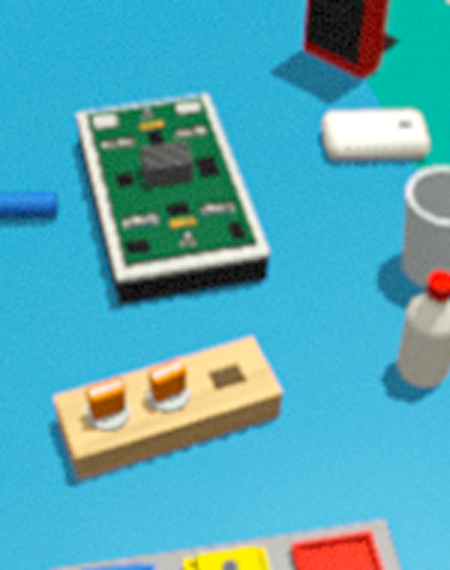

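The board is seated flush over both pins (top crop: board at (325,278), slots visible through its openings). Two keys stand in the rack at (603,325) and (613,380). Now the first key.

```bash
python3 - <<'E'
from h import *
go(.4935,-.2285,.12,102); print(ctrl.state()["joints"])
E
```

```text
rows [-0.2087  0.1882  0.073 ] turn -12.1 alt 167.9 j6 -55.6 n>= 6
[-5.56788483e+01  1.41282249e+01 -1.48898433e+01  6.10773296e+01
  3.37772209e-02 -5.56088301e+01]
```

```bash
python3 drive.py '[[-0.03,0.03,0,-2],[-0.06,0.06,0,-4],[-0.09,0.09,0,-6],[-0.13,0.12,0,-8],[-0.16,0.15,0,-10],[-0.19,0.175,0,-12],[-0.209,0.188,0,-12],[-0.209,0.188,0.03,-12],[-0.209,0.188,0.065,-12],[-0.209,0.188,0.073,-12],[-0.209,0.188,0.073,-12],[-0.209,0.188,0.073,-12],[-0.209,0.188,0.073,-12]]' 0.5 40; python3 - <<'E'
from h import *
go(.4935,-.2285,.041,102)
c=cap("side"); save(c,"s8.png",(200,210,130,110),5)
E
```

```text
clock: 26.45
eef_pos: [0.4951, -0.2304, 0.122]
eef_rot: [[-0.978, -0.207, 0.003], [-0.207, 0.978, -0.001], [-0.003, -0.002, -1.0]]
contact_force: [-0.4, 0.2, 0.3]
width: 0.504
grasp_force: 0.0
rows [0.0014 0.0023 0.081 ] turn -0.1 alt 179.9 j6 -36.9 n>= 2
```

View pics/s8.png

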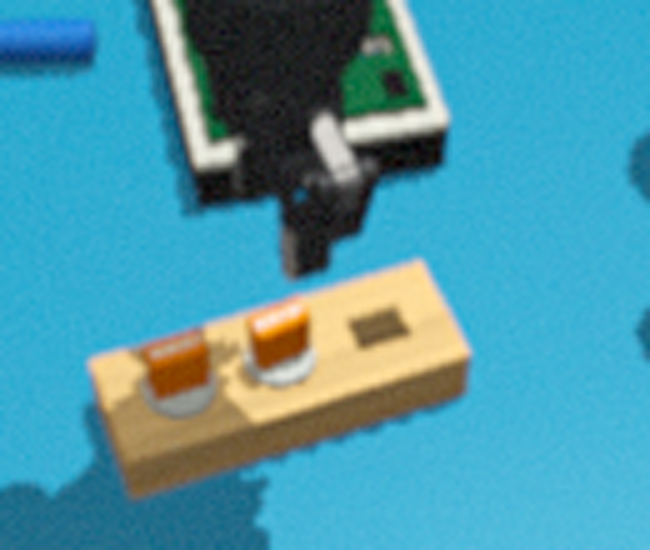

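Both keys stand upright in their wells, parallel to the rack within a few degrees, and the gripper is right over the middle one. Descending.

```bash
python3 drive.py '[[0.001,0.0015,0.03,0],[0.001,0.0015,0.06,0],[0.001,0.0015,0.073,0],[0.001,0.0015,0.079,0],[0.001,0.0015,0.079,0],[0.001,0.0015,0.079,0]]' && python3 drive.py '[[0,0,0,0],[0,0,0,0],[0,0,0,0],[0,0,0,0],[0,0,0,0],[0,0,0,0],[0,0,0,0]]' 0 40
```

```text
clock: 27.1
eef_pos: [0.4936, -0.2293, 0.0423]
eef_rot: [[-0.979, -0.206, 0.002], [-0.206, 0.979, -0.001], [-0.002, -0.001, -1.0]]
contact_force: [0.1, -0.1, -0.5]
width: 0.501
grasp_force: 0.0
clock: 27.8
eef_pos: [0.4935, -0.2292, 0.0422]
eef_rot: [[-0.978, -0.206, 0.002], [-0.206, 0.978, -0.001], [-0.002, -0.001, -1.0]]
contact_force: [-0.3, -0.3, 6.0]
width: 0.153
grasp_force: 39.8
```

```bash
python3 drive.py '[[0,0,-0.01,0],[0,0,-0.03,0],[0,0,-0.06,0],[0,0,-0.08,0],[0,0,-0.08,0],[0,0,-0.08,0]]'; python3 - <<'E'
from h import *
go(.5095,-.044,.1,90)
E
```

```text
clock: 28.4
eef_pos: [0.4926, -0.2287, 0.1212]
eef_rot: [[-0.978, -0.206, 0.0], [-0.206, 0.978, -0.0], [-0.0, -0.0, -1.0]]
contact_force: [-0.4, 0.2, -1.4]
width: 0.152
grasp_force: 39.3
rows [-0.0546  0.1773  0.0212] turn 11.9 alt -168.1 j6 -36.8 n>= 4
```

```bash
python3 drive.py '[[-0.01,0.03,0,2],[-0.02,0.065,0,5],[-0.032,0.105,0,8],[-0.044,0.145,0,11],[-0.053,0.17,0,11.9],[-0.0546,0.177,0.01,11.9],[-0.0546,0.177,0.02,11.9],[-0.0546,0.177,0.021,11.9],[-0.0546,0.177,0.021,11.9],[-0.0546,0.177,0.021,11.9]]'; python3 - <<'E'
from h import *
go(.5095,-.044,.1,90)
tz=ctrl.state()["eef_pos"][2]-.009
for n in("top","side"):
    c=cap(n); P=cloud(c); H=hsv(c)
    m=win(c,(.4,-.12,tz+.01),(.62,.03,tz+.045))&(H[...,0]<20)&(H[...,1]>100); print(n,m.sum(),P[m].mean(0) if m.any() else 0)
    if n=="side": save(c,"s9.png",(210,170,110,100),5.5)
E
```

```text
clock: 29.4
eef_pos: [0.5094, -0.0454, 0.0999]
eef_rot: [[-1.0, 0.002, -0.0], [0.002, 1.0, -0.0], [0.0, -0.0, -1.0]]
contact_force: [0.7, -0.4, -0.9]
width: 0.152
grasp_force: 39.4
rows [-0.0001  0.0014 -0.0001] turn -0.1 alt 179.9 j6 -5.0 n>= 1
top 0 0
side 19 [ 0.49688891 -0.04958972  0.11556603]
```

View pics/s9.png

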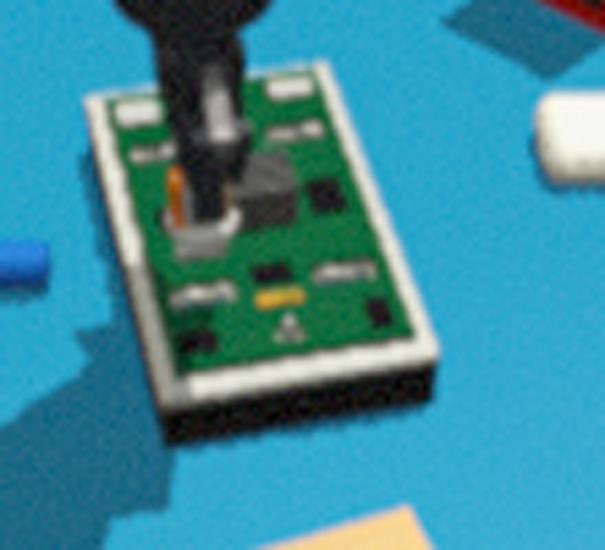

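```bash
python3 - <<'E'
from h import *
e=np.array(ctrl.state()["eef_pos"]); tz=e[2]-.009
c=cap("side"); P=cloud(c); H=hsv(c)
near=np.hypot(P[...,0]-e[0],P[...,1]-e[1])<.03
for nm,lo,hi in (("flange",tz-.003,tz+.007),("foot",tz-.03,tz-.006)):
    m=near&(P[...,2]>lo)&(P[...,2]<hi)
    q=P[m]; v,u=np.nonzero(m); print(nm,m.sum(),"x",q[:,0].min(),q[:,0].max(),"u",u.min(),u.max(),"v",v.min(),v.max(), "med",np.median(q,0))
th=np.linspace(0,6.28,40)
for z in(tz,tz+.004):
    p=proj(c,np.c_[e[0]+.017*np.cos(th),e[1]+.017*np.sin(th),0*th+z]); print("pred flange u",p[:,0].min(),p[:,0].max(),"v",p[:,1].min(),p[:,1].max())
p=proj(c,[[e[0]+sx*.012,e[1]-.0035,tz-z] for sx in(-1,1) for z in(.014,.02)]); print("pred foot",p.round(1))
# slot opening of board/jig for slot0
print("slot pred",proj(c,[[.510+a,-.044+b,.041] for a in(-.016,.016) for b in(-.0075,.0075)]).round(1))
np.set_printoptions(linewidth=250)
print(c["img"][206:222,238:256].mean(2).astype(int)); print(c["img"][218:228,238:256].mean(2).astype(int))
E
```

```text
flange 48 x 0.49217160538567084 0.5248359359750244 u 240 252 v 208 214 med [ 0.50600297 -0.05536183  0.09247102]
foot 21 x 0.4964212861152889 0.5185194353722642 u 242 250 v 214 217 med [ 0.50734937 -0.04791349  0.07313487]
pred flange u 240.04868838819863 252.9933830070835 v 205.238063446791 214.09544644139697
pred flange u 239.99142593755053 252.96994549039573 v 204.12268992175194 212.97429216652426
pred foot [[242.5 215.1]
 [242.5 216.7]
 [251.4 213.7]
 [251.4 215.3]]
slot pred [[241.7 225.8]
 [240.7 221.9]
 [253.3 223.9]
 [252.2 220. ]]
[[ 62  66  76  72  78  95  86  61  19  39  32  30  58  83  78  62  51  51]
 [ 54  67  84  75  76  98  85  57  28  32  28  24  54  93 114  77  46  41]
 [ 46  67 105  94  81  95  92  53  30  28  30  33  54 114 162 116  57  47]
 [ 47  68 121 104  84  92  91  58  42  38  40  55  86 144 182 139  67  41]
 [ 46  73 118 117  90  89  97  74  77  85  94 110 152 181 179 121  52  38]
 [ 62  65 102 116 113 122 120 115 120 127 131 151 188 196 159  92  42  43]
 [ 52  49  83 114 130 135 139 142 144 139 139 141 157 154 116  63  47  52]
 [ 63  61  67  93 116 126 131
[... 697 characters left out ...]
 67  60  65  62  57  50]
 [ 36  53  60  61  59  57  57  65  62  65  56  61  55  60  60  58  61  49]
 [ 40  41  59  60  54  58  53  51  53  56  57  65  69  65  63  68  64  45]
 [ 56  31  49  58  63  64  71  90  82  71  81 105 123 114  90  69  58  60]
 [ 56  38  52  54  77 101 135 156 148 130 127 142 159 158 115  76  69  66]
 [ 63  33  54  91 105 140 167 193 184 159 148 138 136 150 121  79  65  66]
 [ 80  42  66 107 120 119 129 144 133 121 109 105 100 119 110  76  56  72]
 [ 95  49  52  89 102  99  83  78  73  65  67  79  67  79  80  70  60  64]
 [104  52  43  63  62  60  46  50  46  39  35  55  62  62  55  63  55  63]
 [119  70  39  43  40  31  34  36  35  37  37  65  65  64  67  65  63  60]]
```

The key hangs level. Its flange (203,225) and foot line up with the opening at (205,293) within about 1 mm. I'll lower it while watching the force.

```bash
python3 drive.py '[[0,0.001,0.015,0],[0,0.001,0.025,0],[0,0.001,0.03,0],[0,0.001,0.03,0]]'; python3 drive.py '[[0,0,0.003,0],[0,0,0.006,0],[0,0,0.009,0],[0,0,0.009,0]]'
```

```text
clock: 29.95
eef_pos: [0.5087, -0.0434, 0.0693]
eef_rot: [[-1.0, -0.0, -0.002], [-0.0, 1.0, 0.0], [0.002, 0.0, -1.0]]
contact_force: [-0.1, 0.1, -0.3]
width: 0.152
grasp_force: 39.4
clock: 30.35
eef_pos: [0.5093, -0.0433, 0.0608]
eef_rot: [[-1.0, -0.0, -0.001], [-0.0, 1.0, 0.0], [0.001, 0.0, -1.0]]
contact_force: [-0.1, -0.0, -0.3]
width: 0.154
grasp_force: 39.4
```

Foot is in the slot with no contact (TCP 0.061, below 0.065). Continuing to flange contact.

```bash
python3 drive.py '[[0,0,0.003,0],[0,0,0.006,0],[0,0,0.008,0],[0,0,0.009,0],[0,0,0.0095,0]]'; python3 drive.py '[[0,0,0.0007,0],[0,0,0.001,0],[0,0,0.001,0]]'
```

```text
clock: 30.85
eef_pos: [0.5094, -0.0433, 0.0514]
eef_rot: [[-1.0, -0.0, -0.0], [-0.0, 1.0, 0.0], [0.0, 0.0, -1.0]]
contact_force: [0.4, -0.4, -0.6]
width: 0.155
grasp_force: 39.4
clock: 31.15
eef_pos: [0.5095, -0.0433, 0.0512]
eef_rot: [[-1.0, -0.0, 0.0], [-0.0, 1.0, -0.0], [-0.0, -0.0, -1.0]]
contact_force: [-1.9, 0.2, 6.2]
width: 0.152
grasp_force: 40.2
```

```bash
python3 drive.py '[[0,0,-0.0006,0],[0,0,-0.0006,8],[0,0,-0.0006,16],[0,0,-0.0006,24],[0,0,-0.0006,32],[0,0,-0.0006,40],[0,0,-0.0006,48],[0,0,-0.0006,56],[0,0,-0.0006,64],[0,0,-0.0006,72],[0,0,-0.0006,80],[0,0,-0.0006,86],[0,0,-0.0006,90],[0,0,-0.0006,90],[0,0,-0.0006,90],[0,0,-0.0006,90]]'
```

```text
clock: 32.75
eef_pos: [0.5098, -0.0433, 0.0512]
eef_rot: [[-0.001, 1.0, 0.0], [1.0, 0.001, -0.0], [-0.0, 0.0, -1.0]]
contact_force: [0.3, -0.5, 0.3]
width: 0.152
grasp_force: 39.5
```

```bash
python3 drive.py '[[0,0,0,0],[0,0,0,0],[0,0,0,0],[0,0,0,0]]' 0.5; python3 drive.py '[[0,0,-0.02,0],[0,0,-0.05,0],[0,0,-0.09,0],[0,0,-0.09,0],[0,0,-0.09,0]]'; python3 - <<'E'
from h import *
go(.444,-.236,.14,98)
E
```

```text
clock: 33.15
eef_pos: [0.5094, -0.0433, 0.0512]
eef_rot: [[-0.0, 1.0, -0.0], [1.0, 0.0, 0.0], [0.0, -0.0, -1.0]]
contact_force: [-0.0, -0.1, 0.3]
width: 0.498
grasp_force: 0.0
clock: 33.65
eef_pos: [0.5104, -0.0434, 0.1422]
eef_rot: [[-0.0, 1.0, 0.003], [1.0, 0.0, -0.0], [-0.0, 0.003, -1.0]]
contact_force: [0.4, 0.4, -0.1]
width: 0.497
grasp_force: 0.0
rows [-0.1926 -0.0665  0.002 ] turn 82.0 alt -98.0 j6 85.1 n>= 10
```

```bash
python3 drive.py '[[-0.015,-0.005,0,-8],[-0.035,-0.012,0,-16],[-0.055,-0.019,0,-24],[-0.075,-0.026,0,-32],[-0.095,-0.033,0,-40],[-0.115,-0.04,0,-48],[-0.135,-0.047,0,-56],[-0.155,-0.054,0,-64],[-0.175,-0.061,0,-72],[-0.19,-0.0665,0,-80],[-0.1926,-0.0665,0,-88],[-0.1926,-0.0665,0,-96],[-0.1926,-0.0665,0.01,-98],[-0.1926,-0.0665,0.02,-98],[-0.1926,-0.0665,0.02,-98],[-0.1926,-0.0665,0.02,-98]]'; python3 - <<'E'
from h import *
go(.444,-.236,.0415,98)
c=cap("side"); save(c,"s10.png",(200,150,130,170),3.5)
E
```

```text
clock: 35.25
eef_pos: [0.4422, -0.2354, 0.1202]
eef_rot: [[-0.99, -0.139, -0.002], [-0.139, 0.99, 0.001], [0.002, 0.001, -1.0]]
contact_force: [0.2, -0.6, 0.6]
width: 0.501
grasp_force: 0.0
rows [-0.0018 -0.0009  0.0787] turn -0.0 alt 180.0 j6 -36.0 n>= 2
```

View pics/s10.png

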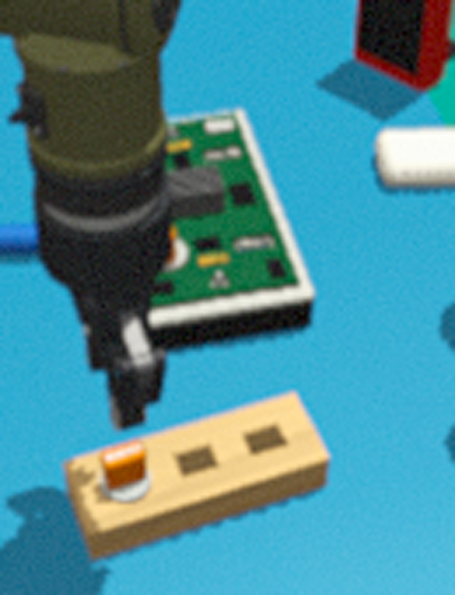

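The middle well is empty and the last key stands at (125,470), below the gripper. The first key is on the board at (172,250).

```bash
python3 drive.py '[[-0.0018,-0.0005,0.03,0],[-0.0018,-0.0005,0.06,0],[-0.0018,-0.0005,0.072,0],[-0.0018,-0.0005,0.078,0],[-0.0018,-0.0005,0.078,0],[-0.0018,-0.0005,0.078,0]]' && python3 drive.py '[[0,0,0,0],[0,0,0,0],[0,0,0,0],[0,0,0,0],[0,0,0,0],[0,0,0,0],[0,0,0,0]]' 0 40;  python3 drive.py '[[0,0,-0.01,0],[0,0,-0.03,0],[0,0,-0.06,0],[0,0,-0.08,0],[0,0,-0.08,0],[0,0,-0.08,0]]'; python3 - <<'E'
from h import *
go(.5815,.0665,.1,90)
E
```

```text
clock: 35.9
eef_pos: [0.4457, -0.2365, 0.044]
eef_rot: [[-0.99, -0.139, 0.001], [-0.139, 0.99, -0.001], [-0.001, -0.001, -1.0]]
contact_force: [-0.0, 0.9, 0.4]
width: 0.502
grasp_force: 0.0
clock: 36.6
eef_pos: [0.4458, -0.2366, 0.0442]
eef_rot: [[-0.99, -0.139, 0.002], [-0.139, 0.99, -0.001], [-0.002, -0.001, -1.0]]
contact_force: [-0.5, 0.3, 7.0]
width: 0.152
grasp_force: 40.3
clock: 37.2
eef_pos: [0.4449, -0.2362, 0.1233]
eef_rot: [[-0.99, -0.139, 0.001], [-0.139, 0.99, -0.0], [-0.0, -0.0, -1.0]]
contact_force: [0.3, 0.8, -0.3]
width: 0.157
grasp_force: 39.5
rows [-0.1774  0.2807  0.0233] turn 8.0 alt -172.0 j6 -36.0 n>= 7
```

```bash
python3 drive.py '[[-0.015,0.025,0,1],[-0.04,0.062,0,3],[-0.065,0.1,0,5],[-0.09,0.14,0,7],[-0.113,0.18,0,8],[-0.137,0.22,0,8],[-0.16,0.255,0,8],[-0.174,0.276,0,8],[-0.179,0.281,0,8],[-0.179,0.281,0.013,8],[-0.179,0.281,0.013,8],[-0.179,0.281,0.013,8],[-0.179,0.281,0.013,8]]'; python3 - <<'E'
from h import *
go(.583,.0666,.073,90)
e=np.array(ctrl.state()["eef_pos"]); tz=e[2]-.012
c=cap("side"); P=cloud(c); save(c,"s11.png",(210,130,110,110),5)
near=np.hypot(P[...,0]-e[0],P[...,1]-e[1])<.03
for nm,lo,hi in (("flange",tz-.003,tz+.007),("foot",tz-.03,tz-.008)):
    m=near&(P[...,2]>lo)&(P[...,2]<hi); v,u=np.nonzero(m); print(nm,m.sum(),u.min(),u.max(),v.min(),v.max(),P[m][:,0].min(),P[m][:,0].max())
th=np.linspace(0,6.28,40); p=proj(c,np.c_[e[0]+.017*np.cos(th),e[1]+.017*np.sin(th),0*th+tz]); print("pred flange u",p[:,0].min(),p[:,0].max(),p[:,1].max())
E
```

```text
clock: 38.5
eef_pos: [0.5826, 0.0662, 0.1102]
eef_rot: [[-1.0, 0.001, -0.001], [0.001, 1.0, -0.0], [0.001, -0.0, -1.0]]
contact_force: [-0.8, 0.5, -0.4]
width: 0.151
grasp_force: 39.6
rows [-0.0004  0.0004  0.0372] turn -0.0 alt 180.0 j6 6.5 n>= 1
flange 43 257 268 177 182 0.5630452110217399 0.5951313380852131
foot 19 259 266 182 185 0.5678907733597631 0.5895084286631103
pred flange u 257.69837663183273 269.562817112346 181.7013565201209
```

View pics/s11.png

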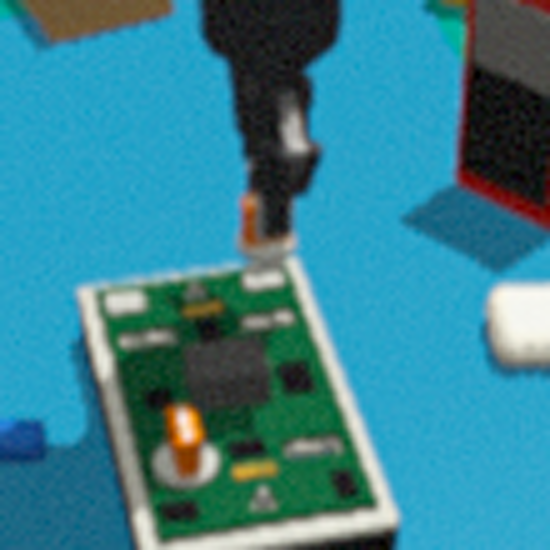

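The second key hangs over slot 3, flange at (265,248). The first stands locked, its wing square to the slot, at (187,440). I'll lower it with a 1 mm correction in x.

```bash
python3 drive.py '[[-0.001,0.0004,0.015,0],[-0.001,0.0004,0.03,0],[-0.001,0.0004,0.037,0],[-0.001,0.0004,0.037,0]]'; python3 drive.py '[[0,0,0.003,0],[0,0,0.006,0],[0,0,0.009,0],[0,0,0.009,0]]'
```

```text
clock: 38.95
eef_pos: [0.5831, 0.067, 0.0725]
eef_rot: [[-1.0, 0.0, -0.002], [0.0, 1.0, -0.0], [0.002, -0.0, -1.0]]
contact_force: [0.4, -0.2, -1.0]
width: 0.155
grasp_force: 39.6
clock: 39.35
eef_pos: [0.5838, 0.0674, 0.064]
eef_rot: [[-1.0, -0.0, -0.0], [-0.0, 1.0, -0.0], [0.0, -0.0, -1.0]]
contact_force: [-0.7, -0.8, -0.7]
width: 0.154
grasp_force: 39.6
```

In with no contact (below 0.068). On to flange contact near 0.053.

```bash
python3 drive.py '[[0,0,0.003,0],[0,0,0.006,0],[0,0,0.009,0],[0,0,0.0105,0],[0,0,0.0105,0]]'; python3 drive.py '[[0,0,0.001,0],[0,0,0.001,0],[0,0,0.001,0]]'
```

```text
clock: 39.85
eef_pos: [0.5839, 0.0674, 0.0535]
eef_rot: [[-1.0, -0.0, -0.0], [-0.0, 1.0, -0.0], [0.0, -0.0, -1.0]]
contact_force: [-0.4, -0.7, -0.8]
width: 0.153
grasp_force: 39.6
clock: 40.15
eef_pos: [0.5841, 0.0674, 0.0532]
eef_rot: [[-1.0, -0.0, 0.0], [-0.0, 1.0, 0.0], [-0.0, 0.0, -1.0]]
contact_force: [-1.2, 0.3, 5.0]
width: 0.152
grasp_force: 40.2
```

```bash
python3 drive.py '[[0,0,-0.0006,0],[0,-0.0002,-0.0006,8],[0.0001,-0.0004,-0.0006,16],[0.0001,-0.0006,-0.0006,24],[0.0002,-0.0008,-0.0006,32],[0.0004,-0.001,-0.0006,40],[0.0005,-0.0011,-0.0006,48],[0.0007,-0.0012,-0.0006,56],[0.0009,-0.0013,-0.0006,64],[0.0011,-0.0014,-0.0006,72],[0.0013,-0.0015,-0.0006,80],[0.0015,-0.0015,-0.0006,86],[0.0015,-0.0015,-0.0006,90],[0.0015,-0.0015,-0.0006,90],[0.0015,-0.0015,-0.0006,90]]'; python3 drive.py '[[0,0,0,0],[0,0,0,0],[0,0,0,0],[0,0,0,0]]' 0.5; python3 drive.py '[[0,0,-0.02,0],[0,0,-0.05,0],[0,0,-0.09,0],[0,0,-0.13,0],[-0.04,0,-0.15,0],[-0.08,0,-0.15,0],[-0.12,0,-0.15,0],[-0.16,0,-0.15,0],[-0.2,0,-0.15,0],[-0.24,0,-0.15,0],[-0.28,0,-0.15,0],[-0.32,0,-0.15,0],[-0.36,-0.04,-0.15,0],[-0.4,-0.08,-0.15,0],[-0.43,-0.12,-0.15,0],[-0.45,-0.16,-0.15,0],[-0.45,-0.2,-0.15,0],[-0.45,-0.2,-0.15,0],[-0.45,-0.2,-0.15,0]]'
python3 - <<'E'
from h import *
for n in("side","top"):
    c=cap(n); P=cloud(c); H=hsv(c)
    m=win(c,(.4,-.15,.058),(.7,.2,.1))&(H[...,0]<20)&(H[...,1]>100); N,L,S,C=cv2.connectedComponentsWithStats(m.astype(np.uint8))
    for i in range(1,N):
        if S[i,4]>5: print(n,"key",*rect(c,L==i,.073),P[L==i].max(0))
    m=win(c,(.4,-.15,.03),(.7,.2,.05))&(H[...,0]>50)&(H[...,0]<90)&(H[...,1]>80); print("board z",np.median(P[m],0))
c=cap("side"); save(c,"s12.png",(170,130,200,254),2.3)
E
```

```text
clock: 41.65
eef_pos: [0.5826, 0.0657, 0.0532]
eef_rot: [[-0.001, 1.0, 0.0], [1.0, 0.001, -0.001], [-0.001, 0.0, -1.0]]
contact_force: [-0.4, -1.7, 1.1]
width: 0.157
grasp_force: 39.9
clock: 42.05
eef_pos: [0.5825, 0.066, 0.0532]
eef_rot: [[-0.001, 1.0, 0.0], [1.0, 0.001, 0.0], [0.0, 0.0, -1.0]]
contact_force: [-0.1, -0.7, 0.5]
width: 0.5
grasp_force: 0.0
clock: 43.95
eef_pos: [0.3817, -0.3843, 0.2035]
eef_rot: [[0.002, 1.0, 0.001], [1.0, -0.002, 0.0], [0.0, 0.001, -1.0]]
contact_force: [0.4, -0.4, 0.5]
width: 0.5
grasp_force: 0.0
side key [0.58   0.0567] [36.2 14.4] 76.8 [0.58765909 0.07830518 0.07199228]
side key [ 0.5072 -0.0521] [41.6 15. ] 88.1 [ 0.51561241 -0.02729092  0.0733348 ]
board z [ 0.54398713 -0.01500288  0.03959646]
top key [0.58   0.0687] [24.1 15.4] 88.2 [0.58838979 0.0807224  0.07762038]
top key [ 0.5094 -0.0407] [26.9 15.1] 88.2 [ 0.51773964 -0.02860025  0.07927008]
board z [0.54210726 0.00104906 0.04182276]
```

View pics/s12.png

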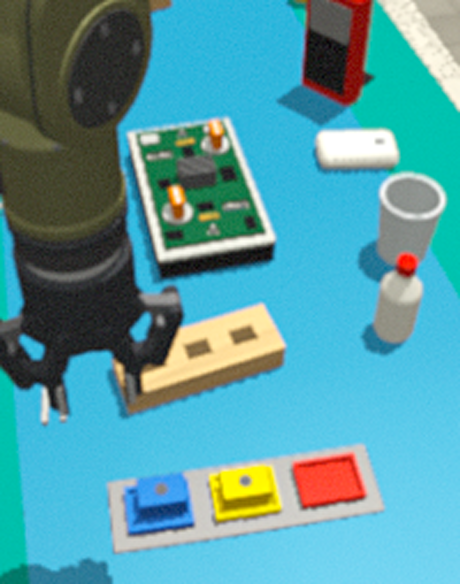

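Both keys are locked, with wings square to the slots, at (177,203) and (215,137). The board is flush, both blocks are in their pockets and the arm is clear, so I'm handing in.

```bash
python3 -c "
from rig import ctrl
print(ctrl.close_job())"
```

```text
the job is handed in; nothing more can be done
None
```

Job handed in at about 44 s: the blue and yellow blocks (no red was present) are flat in their pockets, the board is seated on both pins and pressed to about 12 N, and both T-keys are locked a quarter turn in slots 0 and 3; the hand-in call returned no verdict.

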